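Clamp the bead mould in the bench press

ROBOT

A 6-joint arm with a two-finger parallel gripper is mounted at the origin on the work surface. World frame = base frame: x ahead of the robot, y to its left, z up, the work surface at z = 0. Lengths are in m, angles in rad, forces in N, time in s.
With the tool pointing down it reaches from about 0.35 to 0.775 m from the base axis. Payload 5.5 kg.
Tool frame: the origin (TCP) lies on the mounting face of the last link; the fingertips stand 173 mm ahead of it and the grasp point (between the pads) lies 155 mm ahead of it; z points along the fingers, y is the direction in which the jaws open and shut (so a half turn about z gives the same grasp; the last joint's range is limited). The gripper opens to 85 mm and grips with 20 to 120 N. Pads are 22 mm wide; open, the fingers measure 114 mm over their backs; the gripper's body (76 mm by 85 mm) begins 54 mm behind the grasp point. The pads swing forward as they close: fully open they stand 13 mm farther back than shut.
Start: joints at [1.187, 0.313, 0.046, 1.304, 0, 1.431], TCP at [0.139, 0.558, 0.405] pointing down, gripper open.
Joint ranges: [-2.76, 2.76], [-0.86, 1.69], [-1.03, 1.26], [-2.2, 2.34], [-1.47, 1.5], [-3.14, 3.14]. Speed limits (rad/s): [2.57, 2.57, 3.14, 3.14, 3.14, 3.14].

INTERFACE

Orientations are given as a unit quaternion [w, x, y, z].
In Python, from workcell import * gives the robot as it stands. The module is installed in compiled form; this text tells all that it offers.
- The arm moves only by the shell command python3 -m crank 'ROWS' [FORCE]. ROWS is JSON, a list of rows, each a list of 7 numbers: the shift along the tool's x, y, z in mm, then the turn, a rotation vector about the tool's x, y, z in degrees, then the opening, from 0 (shut) to 1 (fully open). A call has exactly 8 rows; each row shifts and turns the commanded pose from where the row before left it, along the tool's axes as they then stand; what a row does not reach is not made up. A row lasts 1/8 s, in which the tool goes at most 62.5 mm and 10.7 degrees, less where a joint would pass 70% of its speed; a pose out of reach is approached as far as the arm can. A call with a gripper value outside its range is refused whole. The fingers move at their own pace and stop on an object; FORCE is the grip in N (left out, the last holds). Time passes only in rows, so rows that do not move let the fingers close, or fill a call up. It gives the time, the measured TCP pose, the force and the opening at its end, in the units of the state.
- get_state(): the state, without advancing time (a new reading comes with each control period).
- read_camera(name): name is "side" or "top"; returns the picture (400x640x3 uint8, blue, green, red); there is no depth.
- calibration(name): a dict with "fx", "fy", "cx", "cy" (pixels), "extrinsics" (4x4, takes a point from world to camera coordinates). Camera axes: x right, y down, z forward; pixel columns grow to the right and rows downward; lengths in m; the calibration is good to about 2 mm. A picture is of the moment at which its call begins. calibration takes no time and is no camera call.
- hand_in(): hands the job in, once; it reports no verdict.
The state is a dict: "clock": time; "joint_pos": joint angles; "qvel": joint speeds; "tau": joint torques, N m; "tcp_pos": TCP position; "orientation": TCP orientation; "wrist_force": force on the tool from outside, world axes, zero at the start; "ft_torque": the same for the moment, N m; "finger_gap": finger opening in m.
Only numpy, scipy, OpenCV 4.12 (cv2) and the standard library are available. Lean on these libraries where they do the work, as an engineer would, in place of code of your own. Each camera call takes 0.05 s, during which the arm holds its last target.

TASK

In this glass-bead workshop one of the two small green screw presses has a brass mould in it, but its screw was left loose. Turn that press's black knob clockwise, letting go and regripping as often as needed, until the screw is fully home on the mould, then let go; leave the empty press's screw as it is.

Things in the scene. Friction and masses are not known exactly. Their poses are not given: they have to be found in the camera images.
- screw (a joint): Screw of the loaded press, in rad; grows as its knob turns clockwise seen from above. 0 fully raised, 7.0 fully home: the foot bears on the mould and the screw meets a firm stop. Starts between 0.3 and 2.3, so 4.7 to 6.7 rad remain. Stays where it is left; friction about 0.06 N m; the knob sinks 1.0 mm per rad.
- knob_center (a point): Centre (half-way up, on the upright turning axis) of the loaded press's knob: round, black, ribbed, 40 mm diameter, 30 mm high, a white line on top. It can be gripped across from above at any yaw. Fully home its centre is 121 mm above the bench, its underside 21 mm above the press's bridge; raised, up to 7 mm higher. z axis up; x and y turn with the knob.
- press: The loaded green press, bolted to the bench, known by the split brass mould (74 x 56 x 30 mm) sticking out on both sides under its bridge. Origin: centre of its underside, below the knob's axis. Base 90 x 120 mm; bridge 26 x 120 mm along its y axis, top at 85 mm. The knob is its highest part. Stands left or right, yaw within 0.6 rad.
- idle_knob_mark (a point): White line on top of the knob of the other, empty press (same make and sizes, no mould): this point lies 18 mm from that knob's axis. That knob must not be turned. The two knobs are at least 0.2 m apart. Loose things under 50 mm high lie about, and a jar of glass rods 0.2 m tall stands at the left, at least 0.15 m from either knob.

How it is judged:
At the end, for the whole second after the job is handed in: The loaded press's screw is within 0.35 rad (20 degrees) of fully home (7.0) and at rest, and the mark on the empty press's knob is within 12 mm of where it started (value of joint screw above 6.65 rad and velocity of joint screw below 0.1 rad/s and distance of idle_knob_mark from where it was at the start of the episode below 0.012 m); the robot touches nothing.
It fails at once if the empty press's knob is turned (its mark moves more than 12 mm) (distance of idle_knob_mark from where it was at the start of the episode above 0.012 m).
It also fails if it takes over 58 s, if anything falls off the work surface, if the arm or the gripper's body presses on something with over 40 N, if the wrist force passes 120 N, or if a joint passes its speed limit or range.

## Working session

There is one attempt and no reset: what is moved stays moved. The work goes in short steps, Python scripts to look and compute and a shell command to move; the robot and the scene stay as the last step left them, time stands still between calls to the robot, and variables do not carry over. Pictures are saved under pics/ and viewed, and the job is handed in when it is done.

```bash
mkdir -p pics
python3 - <<'E'
from workcell import *
import cv2
for n in("top","side"):
    cv2.imwrite(f"pics/{n}0.png",read_camera(n)); c=calibration(n); print(n,c)
s=get_state();print(s)
E
```

```text
top {'fx': 479.7430942660474, 'fy': 479.7430942660474, 'cx': 330.3022315992336, 'cy': 195.29493525609197, 'extrinsics': array([[-0.02517451, -0.9992043 , -0.03093567,  0.02913635],
       [-0.99460294,  0.02815036, -0.09986268,  0.5456892 ],
       [ 0.10065407,  0.02825471, -0.9945202 ,  0.96997411],
       [ 0.        ,  0.        ,  0.        ,  1.        ]])}
side {'fx': 380.42439724367404, 'fy': 380.42439724367404, 'cx': 320.82592741617157, 'cy': 208.2704267248734, 'extrinsics': array([[ 0.99913874, -0.04127322, -0.00427824, -0.52116506],
       [-0.0298676 , -0.64377324, -0.76463321,  0.11570851],
       [ 0.02880466,  0.76410244, -0.64445151,  0.78688239],
       [ 0.        ,  0.        ,  0.        ,  1.        ]])}
{'clock': 0.1, 'joint_pos': array([ 1.18742364e+00,  3.13952452e-01,  4.50869498e-02,  1.30359329e+00,
       -3.94698161e-05,  1.43118170e+00]), 'qvel': array([ 0.00080477, -0.00219977,  0.00315133,  0.00113356, -0.00101813,
        0.00101187]), 'tau': array([ 2.47407326e-03, -4.81725705e+01,  2.99245244e+01,  1.26894104e-02,
       -2.09728983e-04, -8.95862627e-06]), 'tcp_pos': array([0.13873511, 0.55783678, 0.40388004]), 'orientation': array([-1.95828896e-04,  1.21577454e-01,  9.92581599e-01, -8.08075081e-04]), 'wrist_force': array([-0.05793188,  0.17685959,  0.69490887]), 'ft_torque': array([0.01193279, 0.03662946, 0.0236509 ]), 'finger_gap': 0.08521937870573458}
```

View pics/top0.png

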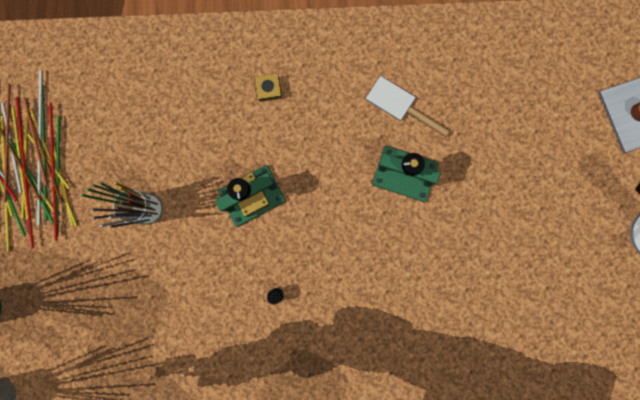

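View pics/side0.png

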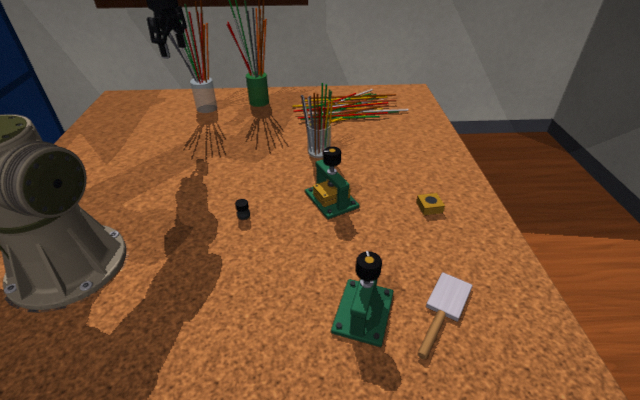

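The loaded press is the left one: brass shows under its bridge at top (253,204), and its knob is at top (238,188) and side (332,156). The empty press's knob is at top (413,163) and side (368,266). The jar stands at top (145,208).

```bash
cat > h.py <<'E'
import numpy as np, cv2
from workcell import *
def proj(n,p):
    c=calibration(n);q=c["extrinsics"]@np.r_[p,1];return np.array([c["fx"]*q[0]/q[2]+c["cx"],c["fy"]*q[1]/q[2]+c["cy"]])
def ray(n,u):
    c=calibration(n);E=c["extrinsics"];R=E[:3,:3];o=-R.T@E[:3,3]
    d=R.T@np.array([(u[0]-c["cx"])/c["fx"],(u[1]-c["cy"])/c["fy"],1]);return o,d/np.linalg.norm(d)
def onz(n,u,z):
    o,d=ray(n,u);return o+d*(z-o[2])/d[2]
def tri(a,b):
    (o1,d1),(o2,d2)=ray("top",a),ray("side",b)
    t=np.linalg.lstsq(np.c_[d1,-d2],o2-o1,rcond=None)[0];p,q=o1+t[0]*d1,o2+t[1]*d2
    return (p+q)/2,np.linalg.norm(p-q)
def blob(img,uv,r=22,thr=60):
    m=(img.max(2)<thr).astype(np.uint8);w=np.zeros_like(m);cv2.circle(w,tuple(map(int,uv)),r,1,-1)
    cs,_=cv2.findContours(m*w,cv2.RETR_EXTERNAL,cv2.CHAIN_APPROX_NONE)
    c=max(cs,key=cv2.contourArea);return c
E
python3 - <<'E'
from h import *
T=cv2.imread("pics/top0.png");S=cv2.imread("pics/side0.png")
for name,a,b in(("loaded",(238,188),(332,156)),("idle",(413,163),(368,266))):
    ca=blob(T,a,18);cb=blob(S,b,18)
    (ea,ra),(eb,rb)=cv2.minEnclosingCircle(ca),cv2.minEnclosingCircle(cb)
    print(name,ea,ra,cv2.contourArea(ca),cv2.boundingRect(ca),eb,rb,cv2.boundingRect(cb));p,g=tri(ea,eb);print(p,g,np.hypot(*p[:2]),"onz",onz("top",ea,.129))
jar=onz("top",(155,208),.1);print("jar",jar)
v=[]
for i,(im,(x,y)) in enumerate(((T,(238,188)),(S,(332,156)),(T,(413,163)),(S,(368,266)))):
    v.append(cv2.resize(im[y-35:y+35,x-50:x+50],(400,280),interpolation=cv2.INTER_CUBIC))
cv2.imwrite("pics/z0.png",np.vstack([np.hstack(v[:2]),np.hstack(v[2:])]))
E
```

```text
loaded (238.5, 192.0) 16.53037452697754 419.0 (222, 178, 34, 24) (331.0, 158.5) 12.659089088439941 (323, 146, 18, 26)
[0.55053526 0.1859215  0.12117581] 0.00498469520954627 0.5810816464316367 onz [0.54713745 0.18411363 0.129     ]
idle (412.3468322753906, 160.37387084960938) 15.713443756103516 418.5 (397, 153, 32, 24) (369.1064147949219, 267.1705627441406) 16.353500366210938 (356, 252, 26, 32)
[ 0.59600946 -0.14396266  0.12539904] 0.003828883152847977 0.6131496799849847 onz [ 0.59733843 -0.14353747  0.129     ]
jar [0.52378414 0.35415599 0.1       ]
```

View pics/z0.png

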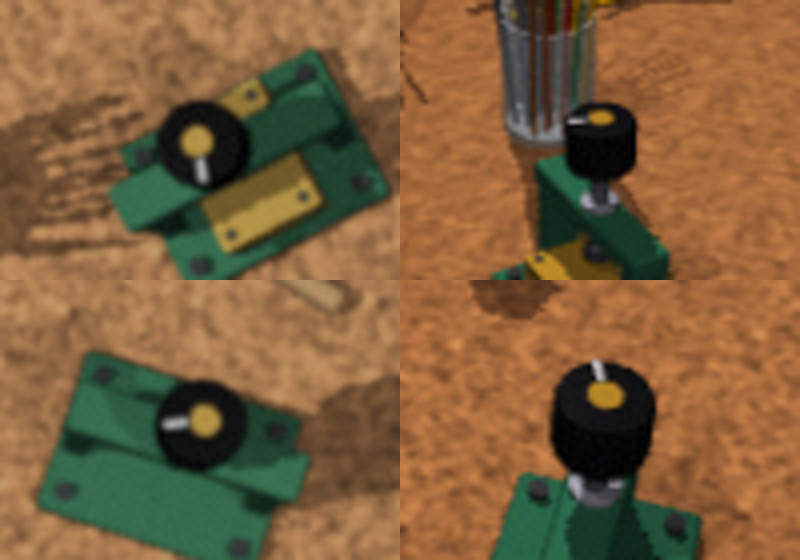

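The zoom confirms the loaded press. The brass cap on its knob is a sharp point at about top (237.3,188) and side (332,150), so I'll triangulate that.

```bash
cat >> h.py <<'E'
def cap(img,uv,r=9):
    h=cv2.cvtColor(img,cv2.COLOR_BGR2HSV);m=cv2.inRange(h,(15,100,90),(35,255,255));w=np.zeros_like(m);cv2.circle(w,tuple(map(int,uv)),r,255,-1)
    M=cv2.moments(m&w,True);return np.array([M["m10"],M["m01"]])/M["m00"],M["m00"]
def mark(img,c,r=10):
    h=cv2.cvtColor(img,cv2.COLOR_BGR2HSV);m=cv2.inRange(h,(0,0,120),(180,70,255));w=np.zeros_like(m);cv2.circle(w,tuple(int(round(x)) for x in c),r,255,-1)
    M=cv2.moments(m&w,True);return np.array([M["m10"],M["m01"]])/max(M["m00"],1),M["m00"]
E
python3 - <<'E'
from h import *
T=cv2.imread("pics/top0.png");S=cv2.imread("pics/side0.png")
for name,a,b in(("loaded",(237,188),(332,150)),("idle",(414,163),(371,259))):
    A,na=cap(T,a);B,nb=cap(S,b,7);p,g=tri(A,B);print(name,A,na,B,nb,p,g)
    z=onz("top",A,.140);print("z140",z,"side reproj",proj("side",z),"side z140",onz("side",B,.14))
    m,n=mark(T,A);q=onz("top",m,.140);print("mark",m,n,q,np.degrees(np.arctan2(*(q-z)[[1,0]])),np.linalg.norm(q-z))
# bridge direction of loaded press: green mask min-area rect
h=cv2.cvtColor(T,cv2.COLOR_BGR2HSV);g=cv2.inRange(h,(60,80,20),(95,255,255))
for c in cv2.findContours(g,cv2.RETR_EXTERNAL,cv2.CHAIN_APPROX_NONE)[0]:
    if cv2.contourArea(c)>500: print(cv2.minAreaRect(c))
E
```

```text
loaded [236.74 187.84] 50.0 [331.83333333 149.94444444] 18.0 [0.55377957 0.18375656 0.14523312] 0.0013143620902739872
z140 [0.55375916 0.18491711 0.14      ] side reproj [331.46744518 151.72425783] side z140 [0.55505948 0.19244033 0.14      ]
mark [237.9 195. ] 10.0 [0.5403185  0.18282575 0.14      ] -171.15572580286747 0.013602391701126863
idle [413.75       162.63461538] 52.0 [369.         259.17307692] 52.0 [ 0.59151394 -0.1438103   0.14392393] 0.0019682718488510213
z140 [ 0.59116504 -0.14433387  0.14      ] side reproj [368.01570653 261.18008288] side z140 [ 0.59331156 -0.14016373  0.14      ]
mark [406.77777778 163.44444444] 9.0 [ 0.59004225 -0.13145648  0.14      ] 94.98307898265851 0.012926252653372154
((248.2279815673828, 197.153564453125), (40.60523986816406, 61.85450744628906), 62.402706146240234)
((407.10003662109375, 174.19998168945312), (60.399497985839844, 40.79337692260742), 18.434947967529297)
```

Loaded knob axis is about (0.554, 0.184), with the knob top at 0.140–0.145, which fits the 0.136–0.143 stated. The empty press's knob is 0.33 m away. The tool turns clockwise as joint 6 grows, so I'll approach with joint 6 near its low end. I move over first, staying inside of the jar.

```bash
python3 -m crank '[[-40,-27,0,0,0,0,1],[-40,-27,0,0,0,0,1],[-40,-27,0,0,0,0,1],[-40,-27,0,0,0,0,1],[-40,-27,0,0,0,0,1],[-40,-27,0,0,0,0,1],[-40,-27,0,0,0,0,1],[-40,-27,0,0,0,0,1]]' 40
python3 -m crank '[[-21,-6,0,0,0,0,1],[-21,-6,0,0,0,0,1],[-21,-6,0,0,0,0,1],[-21,-6,0,0,0,0,1],[-21,-6,0,0,0,0,1],[-21,-6,0,0,0,0,1],[-21,-6,0,0,0,0,1],[0,0,0,0,0,0,1]]'
python3 -m crank '[[0,0,0,0,0,-10,1],[0,0,0,0,0,-10,1],[0,0,0,0,0,-10,1],[0,0,0,0,0,-10,1],[0,0,0,0,0,-10,1],[0,0,0,0,0,-10,1],[0,0,0,0,0,-10,1],[0,0,0,0,0,-10,1]]'
python3 -m crank '[[0,0,0,0,0,-10,1],[0,0,0,0,0,-10,1],[0,0,0,0,0,-10,1],[0,0,0,0,0,-10,1],[0,0,0,0,0,-10,1],[0,0,0,0,0,-10,1],[0,0,0,0,0,-10,1],[0,0,0,0,0,-10,1]]'
cat > st.py <<'E'
from h import *
from scipy.spatial.transform import Rotation as Ro
s=get_state();R=Ro.from_quat(s["orientation"],scalar_first=True).as_matrix()
np.set_printoptions(precision=4,suppress=True)
print(s["clock"],"j",s["joint_pos"],"p",s["tcp_pos"],"x",R[:,0],"z",R[:,2],"F",s["wrist_force"],"M",s["ft_torque"],"gap",s["finger_gap"])
g=s["tcp_pos"]+.155*R[:,2];print("grasp pt",g,"to knob in tool mm",R.T@(np.array([.554,.184,.126])-g)*1000)
E
python3 st.py
```

```text
clock: 1.1
tcp_pos: [0.3979, 0.2698, 0.4044]
orientation: [-0.0, 0.122, 0.993, -0.0]
wrist_force: [0.9, 0.5, 0.2]
finger_gap: 0.0852
clock: 2.1
tcp_pos: [0.5313, 0.1939, 0.4043]
orientation: [-0.0, 0.123, 0.992, -0.0]
wrist_force: [-0.6, -0.0, -0.2]
finger_gap: 0.0856
clock: 3.1
tcp_pos: [0.5293, 0.1952, 0.4048]
orientation: [-0.0, -0.548, 0.837, 0.0]
wrist_force: [0.0, -0.6, -0.3]
finger_gap: 0.0851
clock: 4.1
tcp_pos: [0.5293, 0.1952, 0.4048]
orientation: [-0.0, 0.957, -0.289, -0.0]
wrist_force: [0.3, 0.4, 0.3]
finger_gap: 0.0853
4.1 j [ 0.2109  0.2921  0.0172  1.2963  0.0003 -2.3442] p [0.5293 0.1952 0.4048] x [ 0.8329 -0.5535 -0.0005] z [-0.0005  0.0002 -1.    ] F [0.2594 0.362  0.2844] M [-0.053  -0.033  -0.0041] gap 0.08533397085093676
grasp pt [0.5292 0.1952 0.2498] to knob in tool mm [ 26.8974  -4.4003 123.7921]
```

```bash
python3 -m crank '[[13.5,-2,0,0,0,0,1],[13.5,-2.5,0,0,0,0,1],[0,0,0,0,0,-9,1],[0,0,0,0,0,-9,1],[0,0,0,0,0,-9,1],[0,0,30,0,0,0,1],[0,0,30,0,0,0,1],[0,0,0,0,0,0,1]]'
python3 - <<'E'
from h import *
for n in("top","side"):cv2.imwrite(f"pics/{n}1.png",read_camera(n))
T=cv2.imread("pics/top1.png");S=cv2.imread("pics/side1.png")
cv2.imwrite("pics/z1.png",np.hstack([cv2.resize(T[120:270,150:350],(400,300)),cv2.resize(S[60:210,230:430],(400,300))]))
E
python3 st.py
```

```text
clock: 5.1
tcp_pos: [0.5544, 0.1829, 0.3422]
orientation: [0.001, 0.998, -0.062, -0.003]
wrist_force: [0.5, -0.5, 0.5]
finger_gap: 0.0854
5.2 j [ 0.1816  0.3546 -0.0421  1.174   0.0001 -2.8369] p [0.5553 0.1833 0.3452] x [ 0.9924 -0.1228  0.    ] z [ 0.      0.0001 -1.    ] F [0.3523 0.1603 0.252 ] M [-0.0074 -0.0514 -0.0055] gap 0.08560047421807251
grasp pt [0.5553 0.1833 0.1902] to knob in tool mm [-1.3564 -0.5424 64.1694]
```

View pics/z1.png

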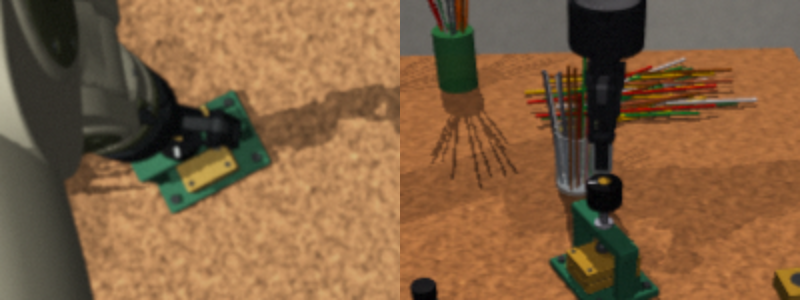

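The view shows the fingers straddling the knob axis: gripper at side zoom x≈602 and knob at x≈603. I'll descend 64 mm and close.

```bash
python3 -m crank '[[-1,0,16,0,0,0,1],[0,0,16,0,0,0,1],[0,0,16,0,0,0,1],[0,0,16,0,0,0,1],[0,0,0,0,0,0,1],[0,0,0,0,0,0,0],[0,0,0,0,0,0,0],[0,0,0,0,0,0,0]]' 40
python3 st.py
python3 -m crank '[[0,0,0,0,0,0,0],[0,0,0,0,0,0,0],[0,0,0,0,0,0,0],[0,0,0,0,0,0,0],[0,0,0,0,0,0,0],[0,0,0,0,0,0,0],[0,0,0,0,0,0,0],[0,0,0,0,0,0,0]]'
python3 st.py
```

```text
clock: 6.2
tcp_pos: [0.554, 0.1843, 0.2818]
orientation: [-0.001, 0.998, -0.061, 0.001]
wrist_force: [-1.3, 2.5, 0.3]
finger_gap: 0.0392
6.2 j [ 0.1832  0.392  -0.1491  1.0275  0.0019 -2.8372] p [0.554  0.1843 0.2818] x [ 0.9927 -0.1209  0.0016] z [ 0.0019  0.0023 -1.    ] F [-1.2803  2.457   0.3108] M [ 0.288   0.2202 -0.0266] gap 0.039195755046683725
grasp pt [0.5543 0.1846 0.1268] to knob in tool mm [-0.2365  0.6413  0.8105]
clock: 7.2
tcp_pos: [0.554, 0.1843, 0.2817]
orientation: [-0.001, 0.998, -0.06, 0.001]
wrist_force: [-0.9, 4.2, 6.3]
finger_gap: 0.0389
7.2 j [ 0.1833  0.392  -0.1493  1.0272  0.0013 -2.8372] p [0.554  0.1843 0.2817] x [ 0.9927 -0.1208  0.0018] z [ 0.002   0.0017 -1.    ] F [-0.8694  4.2446  6.3345] M [0.8225 0.0703 0.0206] gap 0.038927557403496696
grasp pt [0.5543 0.1845 0.1267] to knob in tool mm [-0.2424  0.5566  0.7153]
```

The knob is gripped (gap 39 mm, small forces). Turning clockwise, sinking 0.17 mm per 10°.

```bash
python3 -m crank '[[0,0,0.17,0,0,10,0],[0,0,0.17,0,0,10,0],[0,0,0.17,0,0,10,0],[0,0,0.17,0,0,10,0],[0,0,0.17,0,0,10,0],[0,0,0.17,0,0,10,0],[0,0,0.17,0,0,10,0],[0,0,0.17,0,0,10,0]]'
python3 st.py
```

```text
clock: 8.2
tcp_pos: [0.5545, 0.1848, 0.2804]
orientation: [-0.002, 0.724, -0.69, 0.0]
wrist_force: [2.1, 6.1, 3.1]
finger_gap: 0.0391
8.2 j [ 0.1838  0.3934 -0.1507  1.0227  0.0027 -1.4354] p [0.5545 0.1848 0.2804] x [ 0.0484 -0.9988 -0.0032] z [ 0.0035  0.0034 -1.    ] F [2.0664 6.1196 3.0588] M [ 1.3976 -0.3035  0.1411] gap 0.03909424286062492
grasp pt [0.5551 0.1853 0.1254] to knob in tool mm [ 1.2743  1.1428 -0.6379]
```

```bash
python3 -m crank '[[0,0,0.17,0,0,10,0],[0,0,0.17,0,0,10,0],[0,0,0.17,0,0,10,0],[0,0,0.17,0,0,10,0],[0,0,0.17,0,0,10,0],[0,0,0.17,0,0,10,0],[0,0,0.17,0,0,10,0],[0,0,0.17,0,0,10,0]]'
python3 st.py
python3 -m crank '[[0,0,0.17,0,0,10,0],[0,0,0.17,0,0,10,0],[0,0,0.17,0,0,10,0],[0,0,0.17,0,0,10,0],[0,0,0.17,0,0,10,0],[0,0,0.17,0,0,10,0],[0,0,0.17,0,0,10,0],[0,0,0.17,0,0,10,0]]'
python3 st.py
python3 - <<'E'
from h import *
S=read_camera("side");T=read_camera("top")
cv2.imwrite("pics/z2.png",np.hstack([cv2.resize(T[120:270,150:350],(400,300)),cv2.resize(S[100:200,265:398],(400,300))]))
E
```

```text
clock: 9.2
tcp_pos: [0.5553, 0.1844, 0.279]
orientation: [0.003, -0.111, 0.994, 0.001]
wrist_force: [4.5, 4.2, 0.4]
finger_gap: 0.0387
9.2 j [ 0.1832  0.3948 -0.1521  1.0183  0.0013 -0.0391] p [0.5553 0.1844 0.279 ] x [-0.9754 -0.2204 -0.0057] z [ 0.0053  0.0023 -1.    ] F [4.5297 4.223  0.4016] M [ 1.0449 -0.8241  0.0413] gap 0.0387313497878244
grasp pt [0.5562 0.1848 0.124 ] to knob in tool mm [ 2.2561 -0.258  -1.9721]
clock: 10.2
tcp_pos: [0.555, 0.1836, 0.2776]
orientation: [0.002, 0.554, 0.832, 0.001]
wrist_force: [3.2, 2.0, 2.7]
finger_gap: 0.039
10.2 j [ 0.1824  0.3957 -0.1546  1.0163 -0.0008  1.3572] p [0.555  0.1836 0.2776] x [-0.3857  0.9226 -0.0017] z [ 0.0043 -0.     -1.    ] F [3.1546 1.9745 2.7274] M [ 0.2987 -0.6165  0.0069] gap 0.03904689445939538
grasp pt [0.5557 0.1836 0.1226] to knob in tool mm [ 0.9859 -1.3796 -3.42  ]
```

View pics/z2.png

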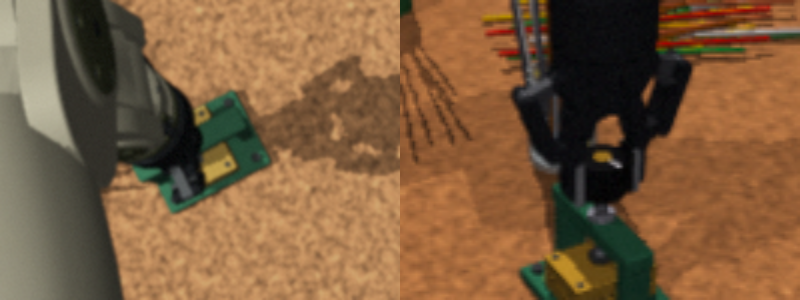

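The side zoom shows the white line now pointing right and toward the camera, at (612,163). That is about −51°, as expected after 240° clockwise, so the grip has not slipped. Continuing.

```bash
python3 -m crank '[[0,0,0.17,0,0,10,0],[0,0,0.17,0,0,10,0],[0,0,0.17,0,0,10,0],[0,0,0.17,0,0,10,0],[0,0,0,0,0,0,0],[0,0,0,0,0,0,0],[0,0,0,0,0,0,0],[0,0,0,0,0,0,0]]'
python3 st.py
python3 -m crank '[[0,0,0.17,0,0,10,0],[0,0,0.17,0,0,10,0],[0,0,0.17,0,0,10,0],[0,0,0.17,0,0,10,0],[0,0,0.17,0,0,10,0],[0,0,0,0,0,0,0],[0,0,0,0,0,0,0],[0,0,0,0,0,0,0]]'
python3 st.py
python3 - <<'E'
from h import *
S=read_camera("side")
cv2.imwrite("pics/z3.png",cv2.resize(S[100:200,265:398],(532,400)))
E
```

```text
clock: 11.3
tcp_pos: [0.5545, 0.1836, 0.2769]
orientation: [0.001, 0.802, 0.597, 0.001]
wrist_force: [3.5, 0.7, 6.0]
finger_gap: 0.0391
11.3 j [ 0.1825  0.396  -0.1561  1.0158 -0.0006  2.0437] p [0.5545 0.1836 0.2769] x [0.2864 0.9581 0.0008] z [ 0.003  -0.0001 -1.    ] F [3.5116 0.6778 5.9771] M [ 0.1759 -0.6665 -0.0429] gap 0.03909786915468684
grasp pt [0.555  0.1836 0.1219] to knob in tool mm [ 0.1272 -1.0254 -4.1467]
clock: 12.3
tcp_pos: [0.554, 0.1839, 0.276]
orientation: [-0.0, 0.979, 0.203, 0.001]
wrist_force: [1.0, 2.2, 5.9]
finger_gap: 0.0392
12.3 j [ 0.183   0.3965 -0.1577  1.0147  0.0005  2.9163] p [0.554  0.1839 0.276 ] x [0.9178 0.397  0.002 ] z [ 0.0018  0.0008 -1.    ] F [1.0347 2.1989 5.8811] M [ 0.523  -0.2594 -0.0588] gap 0.039185241159885593
grasp pt [0.5543 0.1841 0.121 ] to knob in tool mm [-0.2825 -0.0673 -5.0456]
```

View pics/z3.png

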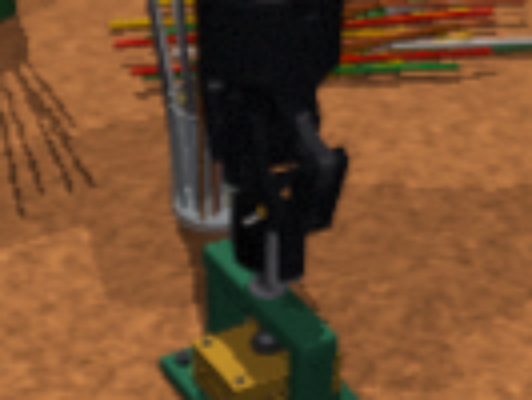

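Turned 330° with no slip and no stop torque yet, so at most about 0.95 rad remains. I'll open, turn back 120° and regrip.

```bash
python3 -m crank '[[0,0,0,0,0,0,1],[0,0,0,0,0,0,1],[0,0,0,0,0,0,1],[0,0,0,0,0,0,1],[0,0,0,0,0,0,1],[0,0,0,0,0,0,1],[0,0,0,0,0,0,1],[0,0,0,0,0,0,1]]'
python3 st.py
python3 -m crank '[[0,0,0,0,0,-10,1],[0,0,0,0,0,-10,1],[0,0,0,0,0,-10,1],[0,0,0,0,0,-10,1],[0,0,0,0,0,-10,1],[0,0,0,0,0,-10,1],[0,0,0,0,0,-10,1],[0,0,0,0,0,-10,1]]'
python3 -m crank '[[0,0,0,0,0,-10,1],[0,0,0,0,0,-10,1],[0,0,0,0,0,-10,1],[0,0,0,0,0,-10,1],[0,0,0,0,0,0,0],[0,0,0,0,0,0,0],[0,0,0,0,0,0,0],[0,0,0,0,0,0,0]]'
python3 -m crank '[[0,0,0,0,0,0,0],[0,0,0,0,0,0,0],[0,0,0,0,0,0,0],[0,0,0,0,0,0,0],[0,0,0,0,0,0,0],[0,0,0,0,0,0,0],[0,0,0,0,0,0,0],[0,0,0,0,0,0,0]]'
python3 st.py
```

```text
clock: 13.35
tcp_pos: [0.5536, 0.1837, 0.2751]
orientation: [-0.0, 0.98, 0.2, 0.0]
wrist_force: [0.2, 0.6, -0.2]
finger_gap: 0.0855
13.35 j [ 0.1828  0.3973 -0.1587  1.0147  0.0001  2.9223] p [0.5536 0.1837 0.2751] x [0.9203 0.3913 0.0001] z [ 0.0001  0.0001 -1.    ] F [ 0.2007  0.5928 -0.2343] M [ 0.0053 -0.0042  0.0688] gap 0.08552436549614055
grasp pt [0.5537 0.1837 0.1201] to knob in tool mm [ 0.4311 -0.139  -5.8864]
clock: 14.35
tcp_pos: [0.5537, 0.1837, 0.2751]
orientation: [0.0, 0.62, 0.785, 0.0]
wrist_force: [0.2, -0.8, 0.3]
finger_gap: 0.0852
clock: 15.35
tcp_pos: [0.5543, 0.1844, 0.2757]
orientation: [0.001, 0.317, 0.948, 0.001]
wrist_force: [2.4, 4.7, 1.5]
finger_gap: 0.0389
clock: 16.35
tcp_pos: [0.5543, 0.1844, 0.2758]
orientation: [0.001, 0.317, 0.948, 0.001]
wrist_force: [1.3, 5.6, 2.2]
finger_gap: 0.039
16.35 j [ 0.1834  0.397  -0.1574  1.0137  0.0018  0.829 ] p [0.5543 0.1844 0.2758] x [-0.7988  0.6017 -0.0005] z [ 0.0023  0.0022 -1.    ] F [1.2871 5.6027 2.2131] M [ 0.9371 -0.3527 -0.0633] gap 0.03901387057064961
grasp pt [0.5546 0.1847 0.1208] to knob in tool mm [ 0.0433 -0.9539 -5.2504]
```

```bash
for i in 1; do python3 -m crank '[[0,0,0.1,0,0,5,0],[0,0,0.1,0,0,5,0],[0,0,0.1,0,0,5,0],[0,0,0.1,0,0,5,0],[0,0,0,0,0,0,0],[0,0,0,0,0,0,0],[0,0,0,0,0,0,0],[0,0,0,0,0,0,0]]'; done
python3 st.py
python3 -m crank '[[0,0,0.1,0,0,5,0],[0,0,0.1,0,0,5,0],[0,0,0.1,0,0,5,0],[0,0,0.1,0,0,5,0],[0,0,0,0,0,0,0],[0,0,0,0,0,0,0],[0,0,0,0,0,0,0],[0,0,0,0,0,0,0]]'
python3 st.py
python3 -m crank '[[0,0,0.1,0,0,5,0],[0,0,0.1,0,0,5,0],[0,0,0,0,0,0,0],[0,0,0,0,0,0,0],[0,0,0,0,0,0,0],[0,0,0,0,0,0,0],[0,0,0,0,0,0,0],[0,0,0,0,0,0,0]]'
python3 st.py
```

```text
clock: 17.35
tcp_pos: [0.5544, 0.1845, 0.2754]
orientation: [0.001, 0.477, 0.879, 0.002]
wrist_force: [2.7, 5.9, 1.6]
finger_gap: 0.0391
17.35 j [ 0.1835  0.3973 -0.1579  1.0126  0.0021  1.178 ] p [0.5544 0.1845 0.2754] x [-0.545   0.8385  0.0008] z [ 0.0025  0.0026 -1.    ] F [2.6566 5.8797 1.5758] M [ 1.0547 -0.3513 -0.0201] gap 0.03912558115767605
grasp pt [0.5548 0.1849 0.1204] to knob in tool mm [-0.3667 -1.1173 -5.6041]
clock: 18.35
tcp_pos: [0.5545, 0.1846, 0.2751]
orientation: [0.0, 0.622, 0.783, 0.002]
wrist_force: [2.8, 5.4, 1.5]
finger_gap: 0.0391
18.35 j [ 0.1836  0.3977 -0.1583  1.0115  0.0022  1.5271] p [0.5545 0.1846 0.2751] x [-0.2254  0.9743  0.002 ] z [ 0.0029  0.0028 -1.    ] F [2.816  5.4355 1.4787] M [ 1.1066 -0.4225 -0.0498] gap 0.03910304909566302
grasp pt [0.555  0.185  0.1201] to knob in tool mm [-0.7833 -1.1429 -5.9445]
clock: 19.35
tcp_pos: [0.5546, 0.1846, 0.2749]
orientation: [0.0, 0.688, 0.726, 0.002]
wrist_force: [3.3, 6.6, 1.6]
finger_gap: 0.0385
19.35 j [ 0.1836  0.3978 -0.1584  1.0109  0.0023  1.7016] p [0.5546 0.1846 0.2749] x [-0.0527  0.9986  0.0027] z [ 0.0031  0.0029 -1.    ] F [3.2852 6.6086 1.5884] M [ 1.1154 -0.4636 -0.0341] gap 0.03854232474366114
grasp pt [0.5551 0.1851 0.1199] to knob in tool mm [-1.0033 -1.0974 -6.0972]
```

6.63 rad turned in all and still no stop torque. I'll continue a little further and check the mark for slip.

```bash
python3 -m crank '[[0,0,0,0,0,5,0],[0,0,0,0,0,5,0],[0,0,0,0,0,0,0],[0,0,0,0,0,0,0],[0,0,0,0,0,0,0],[0,0,0,0,0,0,0],[0,0,0,0,0,0,0],[0,0,0,0,0,0,0]]'
python3 st.py
python3 -m crank '[[0,0,0,0,0,5,0],[0,0,0,0,0,5,0],[0,0,0,0,0,0,0],[0,0,0,0,0,0,0],[0,0,0,0,0,0,0],[0,0,0,0,0,0,0],[0,0,0,0,0,0,0],[0,0,0,0,0,0,0]]'
python3 st.py
python3 - <<'E'
from h import *
S=read_camera("side")
cv2.imwrite("pics/z4.png",cv2.resize(S[100:200,265:398],(532,400)))
E
```

```text
clock: 20.35
tcp_pos: [0.5546, 0.1845, 0.2748]
orientation: [0.001, 0.748, 0.664, 0.002]
wrist_force: [4.0, 3.5, 0.9]
finger_gap: 0.0389
20.35 j [ 0.1836  0.3979 -0.1585  1.0107  0.001   1.8737] p [0.5546 0.1845 0.2748] x [0.119  0.9929 0.002 ] z [ 0.0034  0.0016 -1.    ] F [4.0311 3.4659 0.8629] M [ 0.7735 -0.6093  1.1134] gap 0.03894488740888688
grasp pt [0.5552 0.1847 0.1198] to knob in tool mm [-0.8481 -1.0425 -6.1717]
clock: 21.35
tcp_pos: [0.5545, 0.1838, 0.2748]
orientation: [0.001, 0.803, 0.596, 0.001]
wrist_force: [4.6, 1.9, 3.1]
finger_gap: 0.039
21.35 j [ 0.1827  0.3978 -0.1588  1.0113  0.0001  2.0485] p [0.5545 0.1838 0.2748] x [0.2907 0.9568 0.0014] z [ 0.0028  0.0006 -1.    ] F [4.6126 1.9209 3.0537] M [ 0.3939 -0.9939  0.8502] gap 0.03897390628929716
grasp pt [0.5549 0.1839 0.1198] to knob in tool mm [-0.1977 -0.892  -6.2154]
```

View pics/z4.png

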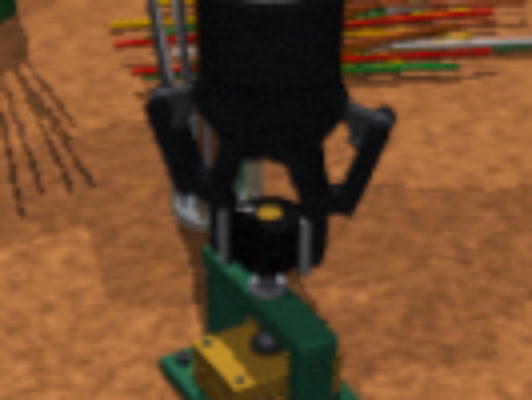

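The moment about z jumped from 0.05 to 1.1 N m and then slipped at 0.85, so the firm stop was reached after about 6.7 rad. I'll open, lift straight up and clear the view.

```bash
python3 -m crank '[[0,0,0,0,0,0,1],[0,0,0,0,0,0,1],[0,0,0,0,0,0,1],[0,0,0,0,0,0,1],[0,0,0,0,0,0,1],[0,0,0,0,0,0,1],[0,0,0,0,0,0,1],[0,0,0,0,0,0,1]]'
python3 -m crank '[[0,0,-20,0,0,0,1],[0,0,-20,0,0,0,1],[0,0,-20,0,0,0,1],[0,0,-20,0,0,0,1],[0,0,-20,0,0,0,1],[0,0,-20,0,0,0,1],[0,0,0,0,0,0,1],[0,0,0,0,0,0,1]]'
python3 st.py
```

```text
clock: 22.4
tcp_pos: [0.5536, 0.1837, 0.2741]
orientation: [-0.0, 0.804, 0.595, 0.0]
wrist_force: [0.3, -0.3, 0.1]
finger_gap: 0.0855
clock: 23.4
tcp_pos: [0.5535, 0.1837, 0.3933]
orientation: [-0.0, 0.804, 0.595, -0.0]
wrist_force: [0.5, 0.8, -0.2]
finger_gap: 0.0853
23.4 j [0.1828 0.3328 0.0456 1.2844 0.0001 2.0497] p [0.5535 0.1837 0.3933] x [ 0.2918  0.9565 -0.0003] z [-0.0008 -0.0001 -1.    ] F [ 0.4946  0.8159 -0.162 ] M [-0.0349  0.0165  0.0029] gap 0.08529084944712113
grasp pt [0.5534 0.1837 0.2383] to knob in tool mm [  0.5496   0.5949 112.3049]
```

```bash
python3 -m crank '[[-6,-20,0,0,0,0,1],[-6,-20,0,0,0,0,1],[-6,-20,0,0,0,0,1],[-6,-20,0,0,0,0,1],[-6,-20,0,0,0,0,1],[-6,-20,0,0,0,0,1],[0,0,0,0,0,0,1],[0,0,0,0,0,0,1]]'
python3 - <<'E'
from h import *
T=read_camera("top");S=read_camera("side");cv2.imwrite("pics/top5.png",T);cv2.imwrite("pics/side5.png",S)
T0=cv2.imread("pics/top0.png");S0=cv2.imread("pics/side0.png")
A,n=cap(T,(414,163));m,k=mark(T,A);print("idle cap,mark",A,n,m,k)
A,n=cap(T,(237,188));m,k=mark(T,A);B,nb=cap(S,(332,152),8);print("loaded",A,n,m,k,B,nb,tri(A,B))
q,z=onz("top",m,.137),onz("top",A,.137);print("mark angle",np.degrees(np.arctan2(*(q-z)[[1,0]])))
v=[cv2.resize(im[y-35:y+35,x-50:x+50],(400,280),interpolation=cv2.INTER_CUBIC) for im,(x,y) in ((T,(238,188)),(S,(332,156)),(T,(413,163)),(S,(368,266)))]
cv2.imwrite("pics/z5.png",np.vstack([np.hstack(v[:2]),np.hstack(v[2:])]))
E
```

```text
clock: 24.4
tcp_pos: [0.4287, 0.1843, 0.3936]
orientation: [-0.0, 0.804, 0.595, -0.0]
wrist_force: [0.1, 0.6, 0.3]
finger_gap: 0.0854
idle cap,mark [413.75925926 162.61111111] 54.0 [406.83333333 163.33333333] 12.0
loaded [237.54 188.36] 50.0 [235.92307692 194.69230769] 13.0 [331.57894737 152.57894737] 19.0 (array([0.55345413, 0.18380419, 0.13838617]), np.float64(0.0010224923510848598))
mark angle 165.27187491219536
```

View pics/z5.png

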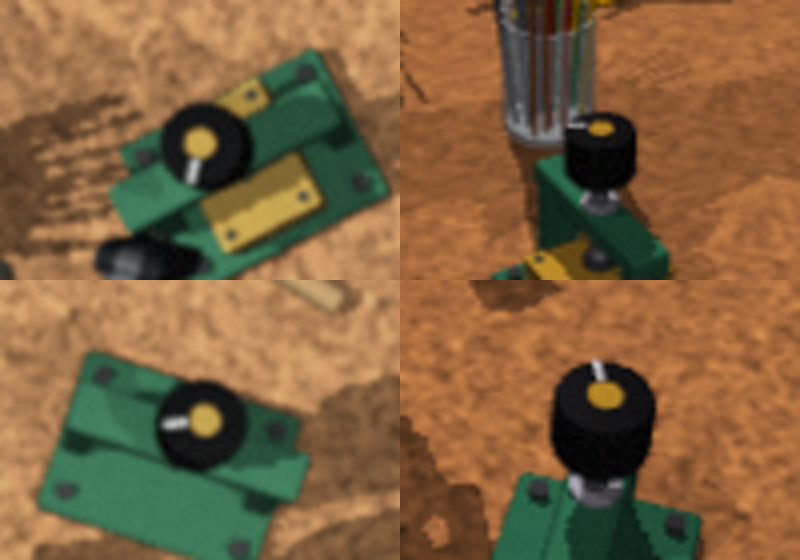

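The loaded knob's mark moved from −171° to 165°, one full turn plus 24°, which is about 6.7 rad clockwise. The knob sank 6.8 mm. The empty press's mark is where it was: (406.8,163.3) now against (406.8,163.4) before. Handing in.

```bash
python3 -c "
from workcell import *
print(hand_in())"
```

```text
the job is handed in; nothing more can be done
None
```

I turned the loaded (left) press's knob clockwise to its firm stop with two grips, 330° and then about 54°. I then let go, backed the arm clear of the press, and handed in at about 24.5 s.

**Stop:** the wrist moment rose from about 0.05 to 1.1 N m, and the fingers then slipped on the knob, as expected at the stop.

**Turn:** the white mark shows about 6.7 rad turned, the most that could have remained. The knob sank about 6.8 mm, which agrees with that.

**Empty press:** its mark is within 0.2 pixel of where it started.

**Forces:** after I let go the readings were under 1 N, so the robot touches nothing. While gripping they stayed under about 10 N at the end of each move, against limits of 40 and 120 N.

No check failed. The first rough knob centres, taken from dark blobs, were off by several millimetres because of shadows. I replaced them with the brass cap on each knob before moving.

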